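Close the re-glued recipe box and hold it in a ratchet clamp

TASK

The wooden recipe box has just been re-glued and stands in the ratchet clamp. First press its lid down until it is fully shut; then pump the clamp's two squeeze grips until the orange pad reaches the box, pushes it up square against the blue end stop and is itself about half squashed (never squashed flat, that would crush the joints). Work the clamp by its grips alone, never by its rod or pad, leave the jars and the salt shaker alone, and finish still squeezing the grips, so that the pad stays pressed.

Things in the scene. Friction and masses are not known exactly. Their poses are not given: they have to be found in the camera images.
- clamp: Caulk-style ratchet clamp, screwed down. Pale board 150 x 380 mm, 12 mm thick, with a blue end stop at its +y end and a blue head (50 x 80 mm, top 74 mm above the worktop) near its -y end. Origin: underside of the board, on the clamp's axis; y = pushing direction, head to end stop; z up. The steel rod, 50 mm up, has a tail reaching 303 mm from the origin to -y.
- grips (a point): Fixed point midway between the tips of the two upright grips on the head, 155 mm above the worktop. Each tip is an orange barrel, 18 mm diameter, 40 mm long across the clamp (its x), centre at this height, top at 164 mm; stems below 16 x 12 mm. Along the clamp's y the pair measures 64 mm over its outsides when open, 40 mm fully squeezed (each tip moves 12 mm inward).
- front_grip (a joint): Angle of the grips: 0 open, 0.145 rad fully squeezed; pivot to barrel centre 85 mm. The two are geared together: both swing in equally, even if one alone is pushed. A light spring (about 2 N at each tip) opens them. Some 10 N on each grip half squashes the pad (rod force is about 1.7 times that on each grip, less spring and friction); let go, the pad springs out and its hold is lost.
- push_rod (a joint): Advance of the rod toward the end stop in m: 0 fully back (starts at 0 to 0.022), 0.085 end of travel. A full squeeze and full release of the grips advances it about 12 mm (two 6 mm teeth; some 2 mm of play comes first; the first squeeze gives 8 to 14 mm). 3 N of friction holds it while the grips open. If the grips are fully in before the pad is squashed enough, open them fully and squeeze again.
- soft_pad (a joint): How far the orange pad is squashed into its black cup in m: 0 free (it stands 22 mm out of the cup), 0.012 squashed flat. It is a spring of 2.5 N per mm. About half squashed is meant: between 0.003 and 0.010. Sliding the box along needs about 1 to 2 mm of squash.
- pad_face (a point): Centre of the front face of the orange pad (60 mm wide, 46 mm high), 50 mm above the worktop.
- anvil_face (a point): Centre of the face of the blue end stop against which the box is pushed, 50 mm above the worktop; it is 90 mm wide there.
- recipe_box: Wooden card box, 110 mm deep (x), 150 mm wide (y), 86 mm high with the lid shut, 0.5 kg, standing loose on the clamp's board with its width along the clamp. Origin: centre of its underside; its own -x is the front, and the lid is hinged along the top of the back (+x). Its y faces are 75 mm from the origin. It starts some mm short of the end stop and not quite square, and may be pushed along.
- recipe_box_lid (a joint): Lid angle: 0 fully shut; starts 0.12 to 0.30 rad open. The hinge is stiff (about 2.5 N downward at the front edge moves it) and the lid stays where it is left.
- lid_front (a point): Point on the top face of the lid, at the middle of its width, 105 mm in front of the hinge and 9 mm from the front edge; it swings with the lid. With the lid shut it is 98 mm above the worktop. Press here.
- honey_jar: Honey jar with green lid, 74 mm wide, 84 mm tall, stands near the clamp; leave alone. Origin: centre of its underside.
- salt_shaker: Salt shaker, 44 mm wide, 90 mm tall; leave alone. Origin: centre of its underside.
- spice_jar: Spice jar with red cap, 45 mm wide, 106 mm tall; leave alone. Origin: centre of its underside.

How it is judged:
By the outcome, as a careful person would: the job done as asked, in the order asked, and still so for the second after the job is handed in, while the arm keeps its last pose, push and grip.
It also fails if it takes over 58 s, if anything falls off the work surface, if the arm or the gripper's body presses on something with over 40 N, if the wrist force passes 120 N, or if a joint passes its speed limit or range.

ROBOT

A 7-joint arm with a two-finger parallel gripper is mounted at the origin on a cart in front of the work surface, level with it; the furniture and walls round the work are solid. World frame = base frame: x ahead of the robot, y to its left, z up, the work surface at z = 0. Lengths are in m, angles in rad, forces in N, time in s.
With the tool pointing down it reaches from about 0.4 to 0.85 m from the base axis. Payload 10.4 kg.
Tool frame: the origin (TCP) lies midway between the tips of the shut fingers; the grasp point (between the pads) lies 19 mm behind it; z points along the fingers, y is the line along which they close (so a half turn about z gives the same grasp; the last joint's range is limited). The gripper opens to 87 mm and grips with 3 to 60 N. Pads are 19 mm wide; open, the fingers measure 117 mm over their backs; the gripper's body (75 mm by 190 mm) begins 51 mm behind the grasp point.
Start: joints at [1.291, 0.332, -0.065, 1.46, 0.022, 1.35, -0.088], TCP at [0.159, -0.605, 0.223] pointing down, gripper open.
Joint ranges: [-2.6, 2.6], [-0.5, 2.12], [-1.47, 1.34], [0.16, 2.42], [-1.27, 4.41], [0.06, 2.06], [-2.6, 2.6]. Speed limits (rad/s): [2.22, 2.22, 2.79, 2.79, 3.14, 3.14, 3.14].

INTERFACE

Orientations are given as a unit quaternion [x, y, z, w].
In Python, from bench import r gives the robot as it stands.
- The arm moves only by the tool move_arm, never from a script. Its argument "targets" is a list of rows, each a list of 3 entries, a list of its own where there are three numbers: the shift along the tool's x, y, z in cm, then the turn, a rotation vector about the tool's x, y, z in rad, then the opening in per cent of the stroke, from 0 (shut) to 100 (fully open). In form: [[[x, y, z], [wx, wy, wz], gripper], ...]. A call has 1 to 20 rows; each row shifts and turns the commanded pose from where the row before left it, along the tool's axes as they then stand; what a row does not reach is not made up. A row lasts 1/8 s, in which the tool goes at most 62.5 mm and 10.7 degrees, less where a joint would pass 70% of its speed; a pose out of reach is approached as far as the arm can. A call with a gripper value outside its range is refused whole. The fingers move at their own pace and stop on an object; "grip_force" is the grip in N (left out, the last holds). Time passes only in rows, so rows that do not move let the fingers close. It gives the time, the measured TCP pose, the force, the opening and the grip force at its end, in the units of the state.
- r.read_state(): the state, without advancing time (a new reading comes with each control period).
- r.camera(name): name is "scene" or "top"; returns a dict with "image" (384x512x3 uint8, blue, green, red), "vertical_fov" (degrees; the focal length in pixels is half the picture's height over the tangent of half this angle, whatever the lens; pixels are square), "cx", "cy" (the principal point, pixels), "k1" (the pictures are not rectified: a ray, as slopes to the right and down, at radius r is drawn at 1 + k1 r^2 times it, then the intrinsics apply), "cam_to_world" (4x4, takes a point from camera to world coordinates). Camera axes: x right, y down, z forward; pixel columns grow to the right and rows downward; lengths in m; the calibration is good to about 2 mm. A picture is of the moment at which its call begins. There is no depth.
- r.close_job(): hands the job in; it is judged then, once.
The state is a dict: "time": time; "joint_positions": joint angles; "joint_vel": joint speeds; "joint_torque": joint torques, N m; "ee_pos": TCP position; "eef_rot": TCP orientation; "ft_force": force on the tool from outside, world axes, zero at the start; "torque": the same for the moment, N m; "width": finger opening in m; "grip_force": force on a finger pad.
Only numpy, scipy, OpenCV 4.12 (cv2) and the standard library are available. Lean on these libraries where they do the work, as an engineer would, in place of code of your own. Each camera call takes 0.05 s, during which the arm holds its last target. There are 200 camera calls.

## Working session

There is one attempt and no reset: what is moved stays moved. The work goes in short steps, Python scripts to look and compute and a tool call to move; the robot and the scene stay as the last step left them, time stands still between calls to the robot, and variables do not carry over. Pictures are saved under pics/ and viewed, at most 10 in all, crops included, and the job is handed in when it is done.

Besides the shell and the picture viewer there is one more tool, called after "Request:" as name(argument=value, ...) on one line, values as JSON. move_arm: Moves the arm, as the interface text tells. Its arguments: {"type":"object","properties":{"targets":{"type":"array"},"grip_force":{"type":"number"}},"required":["targets"]}

```bash
ls; mkdir -p pics
cat > h.py <<'E'
import numpy as np, cv2, pickle
from bench import r
def snap(n,f):
    c=r.camera(n); cv2.imwrite(f'pics/{f}.png',c['image']); pickle.dump(c,open(f'pics/{f}.pkl','wb')); return c
def K(c):
    f=192/np.tan(np.radians(c['vertical_fov'])/2); return np.array([[f,0,c['cx']],[0,f,c['cy']],[0,0,1.]]),np.array([c['k1'],0,0,0.])
def ray(c,uv):
    k,d=K(c); p=cv2.undistortPoints(np.array([[uv]],float),k,d)[0,0]; T=np.array(c['cam_to_world']); return T[:3,3],T[:3,:3]@np.array([p[0],p[1],1])
def atz(c,uv,z):
    o,d=ray(c,uv); return o+d*(z-o[2])/d[2]
def proj(c,P):
    k,d=K(c); T=np.linalg.inv(np.array(c['cam_to_world'])); return cv2.projectPoints(np.array(P,float).reshape(-1,1,3),cv2.Rodrigues(T[:3,:3])[0],T[:3,3],k,d)[0].reshape(-1,2)
E
python3 - <<'E'
from h import *
for n in('scene','top'):
    c=snap(n,n+'0'); print(n,c['vertical_fov'],c['k1'],np.round(c['cam_to_world'],3).tolist())
    cv2.imwrite(f'pics/{n}0b.png',cv2.resize(c['image'],(800,600),interpolation=cv2.INTER_CUBIC))
print(r.read_state())
E
```

```text
pics
scene 46.837958506242 -0.08379553049092339 [[-0.711, -0.495, 0.499, -0.003], [-0.703, 0.503, -0.503, 0.559], [-0.002, -0.709, -0.706, 0.822], [0.0, 0.0, 0.0, 1.0]]
top 45.21728787817668 -0.09494046599463268 [[0.124, -0.963, 0.24, 0.277], [-0.992, -0.121, 0.024, 0.031], [0.006, -0.241, -0.971, 1.176], [0.0, 0.0, 0.0, 1.0]]
{'time': 0.1, 'joint_positions': array([ 1.29142028,  0.33280824, -0.06467154,  1.46085145,  0.02160016,
        1.34988285, -0.08848721]), 'joint_vel': array([ 9.09313810e-05,  2.93589091e-05,  1.38550725e-03, -3.62385142e-03,
        2.54547080e-04,  1.00142914e-03,  1.20694053e-03]), 'joint_torque': array([ 1.73005919e-03, -6.24544215e+01,  2.46212049e-02, -3.90723395e+01,
       -6.15075021e-02,  3.63764958e-02,  1.16597321e-04]), 'ee_pos': array([ 0.1586219 , -0.60418653,  0.2218365 ]), 'eef_rot': array([ 9.91769056e-01,  1.28038062e-01, -1.12571796e-04, -6.17182249e-04]), 'ft_force': array([-0.62044053,  0.76427946,  0.55555494]), 'torque': array([0.03104097, 0.04386761, 0.02453987]), 'grip_force': 0.0, 'width': 0.0868299352023}
```

View pics/top0b.png

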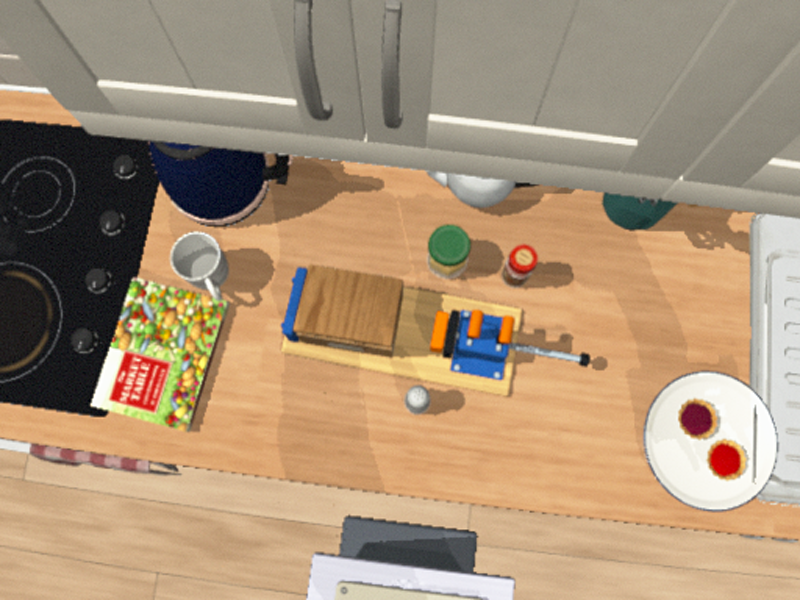

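View pics/scene0b.png

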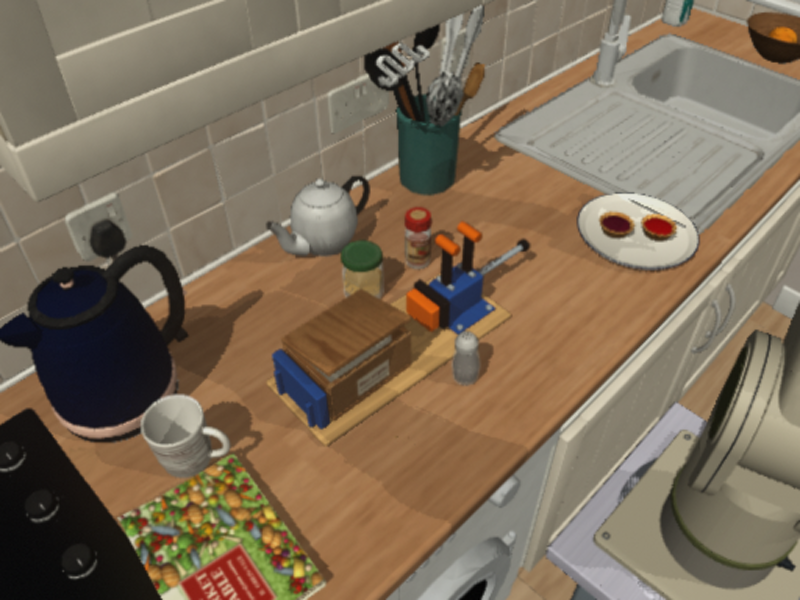

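The top view shows the box at about (350,308) and the grips at about (475,323) and (507,330). In the scene view the grips are at (447,243) and (468,231). The box front (low x) faces the robot, with the lid ajar. Next I'll take enlarged crops.

Run:
```python
import cv2
t=cv2.imread('pics/top0.png')[160:260,175:385]; cv2.imwrite('pics/tc.png',cv2.resize(t,None,fx=3.8,fy=3.8,interpolation=cv2.INTER_CUBIC))
s=cv2.imread('pics/scene0.png')[135:290,165:350]; cv2.imwrite('pics/sc.png',cv2.resize(s,None,fx=3.8,fy=3.8,interpolation=cv2.INTER_CUBIC))
```

```text
(no output)
```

View pics/tc.png

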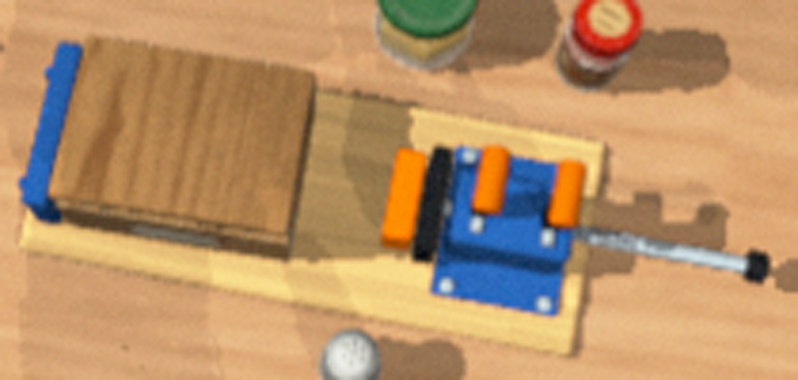

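View pics/sc.png

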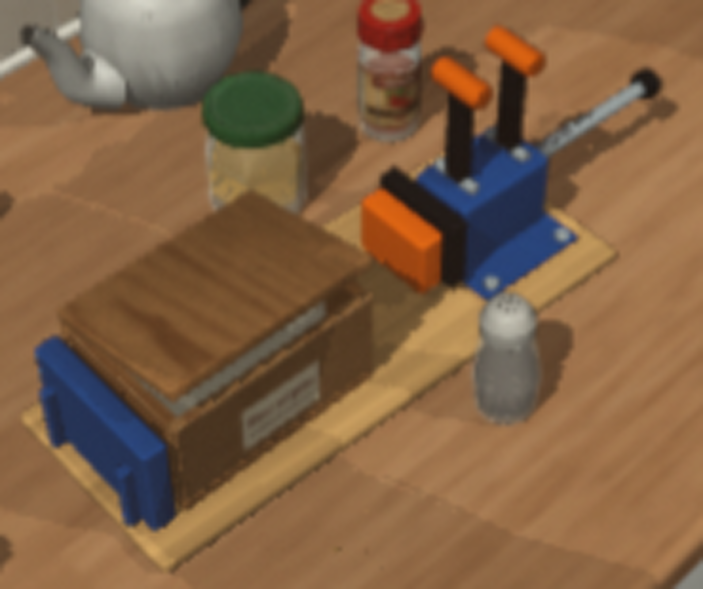

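Positions below are in crop pixels. In the top crop the barrels are at (491,180) and (567,194), the board corners at (606,143), (573,356) and (22,246), and the lid corners at (88,38), (50,200), (293,235) and (315,73). In the scene crop the barrels are at (462,82) and (515,50), and the lid corners at (65,312), (180,392), (368,268) and (250,192). I'll triangulate from these.

```bash
cat > m.py <<'E'
from h import *
ct=pickle.load(open('pics/top0.pkl','rb')); cs=pickle.load(open('pics/scene0.pkl','rb'))
T=lambda p:(np.array(p)+.5)/3.8-.5+[175,160]
S=lambda p:(np.array(p)+.5)/3.8-.5+[165,135]
def tri(a,b):
    o1,d1=ray(ct,T(a));o2,d2=ray(cs,S(b)); st=np.linalg.lstsq(np.c_[d1,-d2],o2-o1,rcond=None)[0]
    p,q=o1+d1*st[0],o2+d2*st[1]; return (p+q)/2,np.linalg.norm(p-q)
if __name__=='__main__':
    np.set_printoptions(precision=4,suppress=True)
    for n,a,b in [('g+',(491,180),(462,82)),('g-',(567,194),(515,50)),('lb+',(88,38),(65,312)),('lf+',(50,200),(180,392)),('lf-',(293,235),(368,268)),('lb-',(315,73),(250,192)),('boardR-',(573,356),(615,252)),('boardL',(22,246),(172,570)),('tail',(757,267),(646,84)),('padtopfront',(399,150),(365,195))]:
        print(n,*tri(a,b))
    B=[atz(ct,T(p),.012) for p in((606,143),(573,356),(22,246))]; print(np.array(B),np.linalg.norm(B[0]-B[1]),np.linalg.norm(B[1]-B[2]))
    for n,p,z in[('honey',(428,10),.084),('spice',(610,15),.106),('salt',(350,355),.09)]:print(n,atz(ct,T(p),z))
E
python3 m.py
```

```text
g+ [ 0.5106 -0.0429  0.1563] 0.00029526558791376987
g- [ 0.5077 -0.0888  0.1566] 0.0003364569167890387
lb+ [0.5833 0.2184 0.0973] 0.003994185148410039
lf+ [0.4718 0.222  0.1225] 0.0007932210760305808
lf- [0.4741 0.0731 0.1046] 0.003898570865759622
lb- [0.5809 0.072  0.0943] 0.00032398062429299693
boardR- [ 0.4326 -0.1204  0.0062] 0.0013122955613189447
boardL [0.4578 0.2559 0.0045] 0.0054430374089283196
tail [ 0.4988 -0.2302  0.0491] 0.00035274858965913186
padtopfront [0.5404 0.0121 0.0781] 0.0012208470290199737
[[ 0.5795 -0.1291  0.012 ]
 [ 0.4313 -0.12    0.012 ]
 [ 0.4589  0.2561  0.012 ]] 0.14851558945111074 0.3771041076487522
honey [0.6354 0.0044 0.084 ]
spice [ 0.6397 -0.1116  0.106 ]
salt [0.4046 0.0278 0.09  ]
```

Request:
move_arm(targets=[[[0,0,0],[0,0,0.161],0],[[0,0,0],[0,0,0.161],0],[[3.6,-4.6,0],[0,0,0],0],[[3.6,-4.6,0],[0,0,0],0],[[3.6,-4.6,0],[0,0,0],0],[[3.6,-4.6,0],[0,0,0],0],[[3.6,-4.6,0],[0,0,0],0],[[3.6,-4.6,0],[0,0,0],0],[[3.6,-4.6,0],[0,0,0],0],[[0.3,-5.6,0],[0,0,0],0],[[0.3,-5.6,0],[0,0,0],0],[[0.3,-5.6,0],[0,0,0],0],[[0.3,-5.6,0],[0,0,0],0],[[0.3,-5.6,0],[0,0,0],0],[[0.3,-5.6,0],[0,0,0],0],[[0.3,-5.6,0],[0,0,0],0],[[0.3,-5.6,0],[0,0,0],0],[[0,0,0],[0,0,0],0]], grip_force=10)

```text
time: 2.35
ee_pos: [0.4834, 0.1507, 0.2224]
eef_rot: [1.0, -0.029, -0.0, -0.001]
ft_force: [-0.9, -0.2, 0.1]
width: 0.0005
grip_force: 0.0
```

Request:
move_arm(targets=[[[0,0.3,3],[0,0,0.006],0],[[0,0,3],[0,0,0],0],[[0,0,2.4],[0,0,0],0],[[0,0,0.8],[0,0,0],0],[[0,0,0.8],[0,0,0],0],[[0,0,0.8],[0,0,0],0],[[0,0,0.8],[0,0,0],0],[[0,0,0.5],[0,0,0],0],[[0,0,0.3],[0,0,0],0],[[0,0,0],[0,0,0],0]])

```text
time: 3.6
ee_pos: [0.4842, 0.1429, 0.0985]
eef_rot: [0.999, -0.036, 0.0, 0.0]
ft_force: [0.1, 1.6, -0.9]
width: 0.0005
grip_force: 0.0
```

Request:
move_arm(targets=[[[0,0,0.2],[0,0,0],0],[[0,0,0.2],[0,0,0],0],[[0,0,0.1],[0,0,0],0],[[0,0,0],[0,0,0],0]])

```text
time: 4.1
ee_pos: [0.4846, 0.143, 0.0975]
eef_rot: [0.999, -0.036, 0.001, 0.001]
ft_force: [-21.2, -7.6, 51.3]
width: 0.0004
grip_force: 26.0
```

Request:
move_arm(targets=[[[0,0,-2],[0,0,0],0],[[0,0,-5],[0,0,0],0],[[0,0,-5],[0,0,0],100],[[1,5,0],[0,0,0],100],[[1,5.2,0],[0,0,0],100],[[1,5.2,0],[0,0,0],100],[[1,5.2,0],[0,0,0],100],[[0,0,0],[0,0,0],100]])

```text
time: 5.1
ee_pos: [0.5093, -0.0704, 0.2131]
eef_rot: [0.999, -0.039, -0.0, 0.001]
ft_force: [-0.4, 0.1, -0.3]
width: 0.0525
grip_force: 0.0
```

Run:
```python
from h import *
s=r.read_state();print(s['ee_pos'],s['ft_force'],s['width'])
c=snap('scene','s1'); a=cv2.resize(c['image'][120:300,150:350],(666,600),interpolation=cv2.INTER_CUBIC); cv2.imwrite('pics/s1c.png',a)
```

```text
[ 0.5093052  -0.07040237  0.2130771 ] [-0.40697528  0.12842234 -0.25648855] 0.05246877189661454
```

View pics/s1c.png

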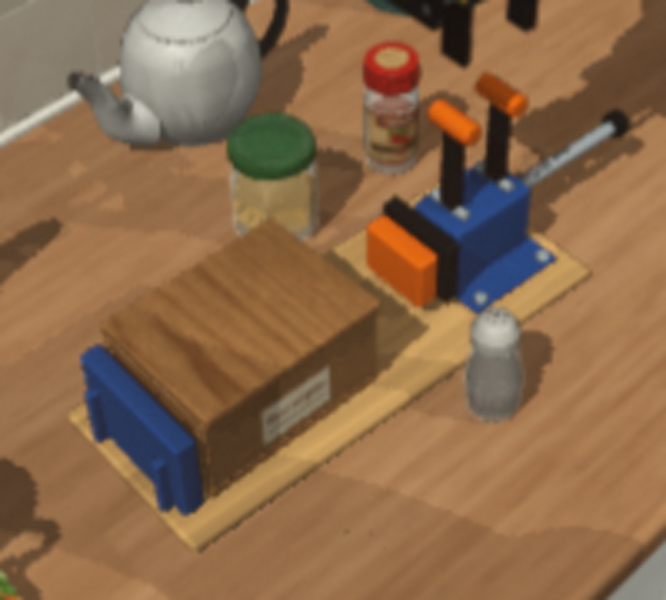

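The lid is shut: no gap shows along its front edge, near (290,360). The fingers hover above the grips, so I'll centre and descend.

Request:
move_arm(targets=[[[0,-0.4,0],[0,0,-0.012],100],[[0,0,0],[0,0,0],100],[[0,0,0],[0,0,0],100],[[0,0,2.5],[0,0,0],100],[[0,0,2.6],[0,0,0],100],[[0,0,2.6],[0,0,0],100],[[0,0,0],[0,0,0],100]], grip_force=10)

```text
time: 6.02
ee_pos: [0.5085, -0.0611, 0.1351]
eef_rot: [1.0, -0.029, -0.002, -0.0]
ft_force: [0.2, 0.6, 0.6]
width: 0.0871
grip_force: 0.0
```

Request:
move_arm(targets=[[[0,0.4,0],[0,0,0],100],[[0,0,0],[0,0,0],0],[[0,0,0],[0,0,0],0],[[0,0,0],[0,0,0],0],[[0,0,0],[0,0,0],0],[[0,0,0],[0,0,0],0],[[0,0,0],[0,0,0],0],[[0,0,0],[0,0,0],0],[[0,0,0],[0,0,0],0]], grip_force=10)

```text
time: 7.15
ee_pos: [0.5097, -0.0667, 0.1371]
eef_rot: [1.0, -0.03, 0.0, 0.001]
ft_force: [-1.4, -4.6, 4.5]
width: 0.0385
grip_force: 10.0
```

Request:
move_arm(targets=[[[0,0,0],[0,0,0],85],[[0,0,0],[0,0,0],85],[[0,0,0],[0,0,0],85],[[0,0,0],[0,0,0],85],[[0,0,0],[0,0,0],85],[[0,0,0],[0,0,0],0],[[0,0,0],[0,0,0],0],[[0,0,0],[0,0,0],0],[[0,0,0],[0,0,0],0],[[0,0,0],[0,0,0],0],[[0,0,0],[0,0,0],85],[[0,0,0],[0,0,0],85],[[0,0,0],[0,0,0],85],[[0,0,0],[0,0,0],85],[[0,0,0],[0,0,0],85],[[0,0,0],[0,0,0],0],[[0,0,0],[0,0,0],0],[[0,0,0],[0,0,0],0],[[0,0,0],[0,0,0],0],[[0,0,0],[0,0,0],0]], grip_force=10)

```text
time: 9.65
ee_pos: [0.5095, -0.0667, 0.1369]
eef_rot: [1.0, -0.03, 0.0, 0.001]
ft_force: [-1.3, -5.5, 2.8]
width: 0.0387
grip_force: 10.0
```

Run:
```python
from h import *
s=r.read_state();print(s['ee_pos'],s['ft_force'],s['width'])
c=snap('scene','s2'); a=cv2.resize(c['image'][120:300,150:350],(666,600),interpolation=cv2.INTER_CUBIC); cv2.imwrite('pics/s2c.png',a)
```

```text
[ 0.50947257 -0.06668421  0.13685019] [-1.29591772 -5.51917048  2.76404354] 0.038729191019036456
```

View pics/s2c.png

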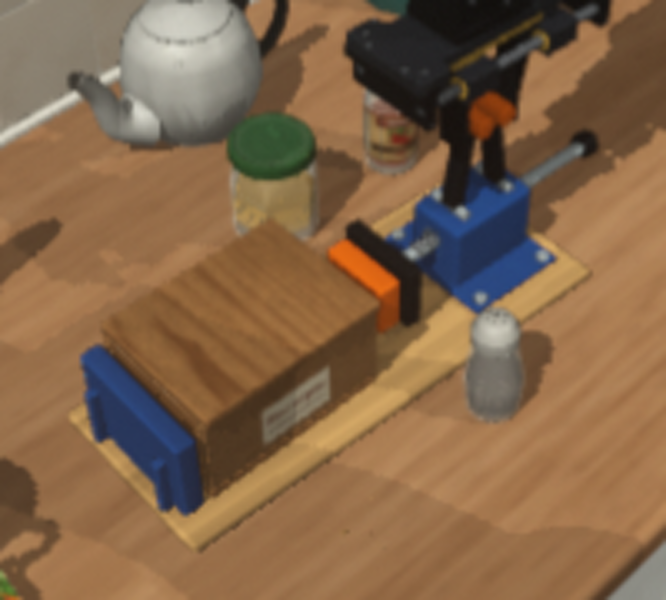

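The grips work: the rod has advanced and the pad now stands just short of the box (pad at (370,285), box edge at (378,310)). I'll keep pumping.

Request:
move_arm(targets=[[[0,0,0],[0,0,0],85],[[0,0,0],[0,0,0],85],[[0,0,0],[0,0,0],85],[[0,0,0],[0,0,0],85],[[0,0,0],[0,0,0],85],[[0,0,0],[0,0,0],0],[[0,0,0],[0,0,0],0],[[0,0,0],[0,0,0],0],[[0,0,0],[0,0,0],0],[[0,0,0],[0,0,0],0],[[0,0,0],[0,0,0],0]], grip_force=10)

```text
time: 11.08
ee_pos: [0.5094, -0.0667, 0.1368]
eef_rot: [1.0, -0.03, 0.0, 0.001]
ft_force: [-0.8, -5.1, 2.7]
width: 0.0384
grip_force: 10.0
```

Request:
move_arm(targets=[[[0,0,0],[0,0,0],85],[[0,0,0],[0,0,0],85],[[0,0,0],[0,0,0],85],[[0,0,0],[0,0,0],85],[[0,0,0],[0,0,0],85],[[0,0,0],[0,0,0],0],[[0,0,0],[0,0,0],0],[[0,0,0],[0,0,0],0],[[0,0,0],[0,0,0],0],[[0,0,0],[0,0,0],0],[[0,0,0],[0,0,0],0],[[0,0,0],[0,0,0],0],[[0,0,0],[0,0,0],0]], grip_force=10)

```text
time: 12.7
ee_pos: [0.5095, -0.0666, 0.1368]
eef_rot: [1.0, -0.03, 0.0, 0.001]
ft_force: [-1.4, -5.8, 3.7]
width: 0.0392
grip_force: 10.0
```

Run:
```python
from h import *
s=r.read_state();print(s['ee_pos'],s['ft_force'],s['width'])
c=snap('scene','s3'); a=cv2.resize(c['image'][170:300,150:300],(690,600),interpolation=cv2.INTER_CUBIC); cv2.imwrite('pics/s3c.png',a)
```

```text
[ 0.50946769 -0.06661421  0.13682469] [-1.37087576 -5.7769116   3.7098812 ] 0.03921710384550078
```

View pics/s3c.png

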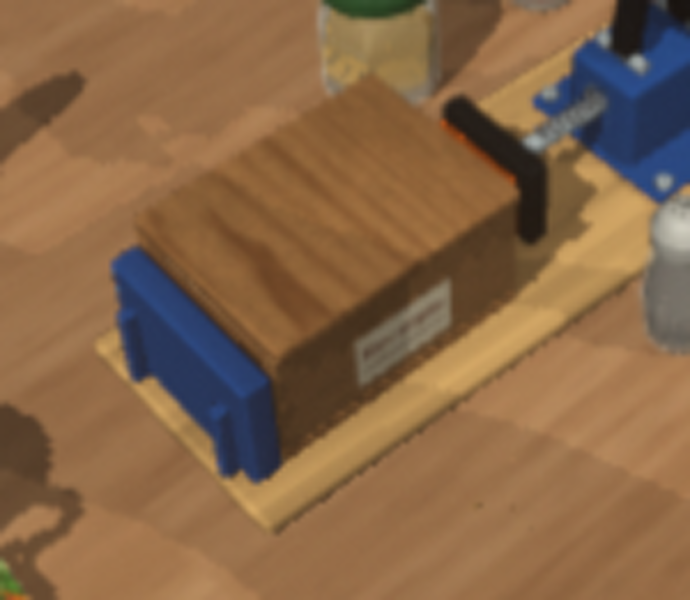

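The pad is at the box face, with the cup at (520,170) and a small gap left at the stop. One more pump.

Request:
move_arm(targets=[[[0,0,0],[0,0,0],85],[[0,0,0],[0,0,0],85],[[0,0,0],[0,0,0],85],[[0,0,0],[0,0,0],85],[[0,0,0],[0,0,0],85],[[0,0,0],[0,0,0],0],[[0,0,0],[0,0,0],0],[[0,0,0],[0,0,0],0],[[0,0,0],[0,0,0],0],[[0,0,0],[0,0,0],0],[[0,0,0],[0,0,0],0],[[0,0,0],[0,0,0],0],[[0,0,0],[0,0,0],0]], grip_force=10)

```text
time: 14.38
ee_pos: [0.5095, -0.0666, 0.1369]
eef_rot: [1.0, -0.03, 0.0, 0.001]
ft_force: [-0.6, -6.0, 4.5]
width: 0.0487
grip_force: 10.0
```

Run:
```python
from h import *
s=r.read_state();print(s['ee_pos'],s['ft_force'],s['width'])
for n,(y0,y1,x0,x1) in dict(scene=(170,300,150,300),top=(150,260,175,340)).items():
    c=snap(n,n+'4'); a=cv2.resize(c['image'][y0:y1,x0:x1],None,fx=4.6,fy=4.6,interpolation=cv2.INTER_CUBIC); cv2.imwrite(f'pics/{n}4c.png',a)
```

```text
[ 0.50945931 -0.06660539  0.13687345] [-0.61272215 -5.95055579  4.50328151] 0.04871108844041783
```

View pics/scene4c.png

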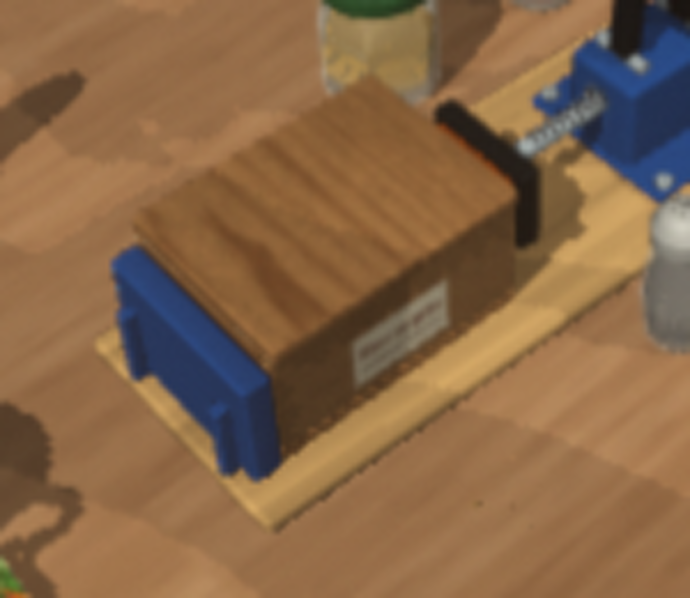

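View pics/top4c.png

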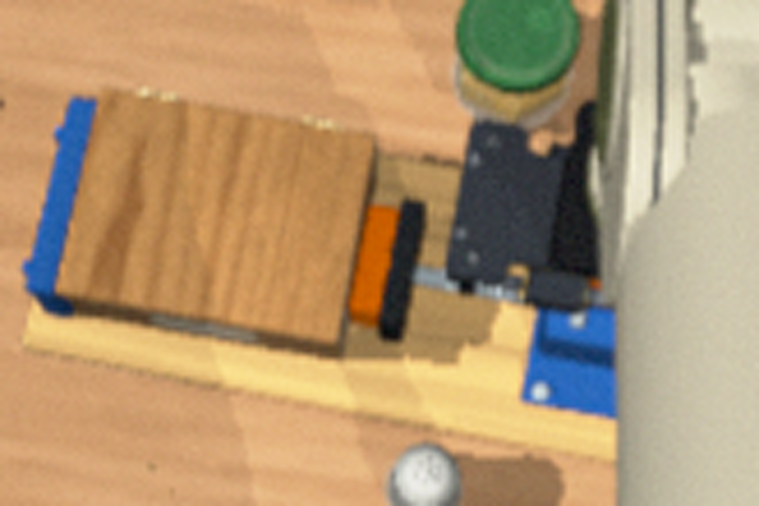

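The box sits flush along the stop, left edge (100,95)–(60,290). The grips stalled at 48.7 mm under 10 N, so the pad is loaded. I'll raise the force slightly and see how the pad responds.

Request:
move_arm(targets=[[[0,0,0],[0,0,0],0],[[0,0,0],[0,0,0],0],[[0,0,0],[0,0,0],0],[[0,0,0],[0,0,0],0],[[0,0,0],[0,0,0],0],[[0,0,0],[0,0,0],0]], grip_force=12)

```text
time: 15.22
ee_pos: [0.5095, -0.0666, 0.1369]
eef_rot: [1.0, -0.03, 0.0, 0.001]
ft_force: [-1.2, -5.6, 4.2]
width: 0.046
grip_force: 12.0
```

Run:
```python
from h import *
c4=pickle.load(open('pics/scene4.pkl','rb')); 
s=r.read_state();print(s['ee_pos'],s['ft_force'],s['width'],s['grip_force'])
c=snap('top','top5'); s=lambda n:cv2.resize(n[150:260,175:270],None,fx=5,fy=5,interpolation=cv2.INTER_CUBIC)
# stop-face gap angle: lid edges in 'top4' crop px (scale 4.6)
ct=pickle.load(open('pics/top4.pkl','rb')); T=lambda p:(np.array(p)+.5)/4.6-.5+[175,150]
P=[atz(ct,T(p),.098) for p in((107,90),(62,287),(343,347),(375,136))]
print(np.round(P,4)); cupf=[atz(ct,T(p),.073) for p in((402,203),(383,332))]; print(np.round(cupf,4))
```

```text
[ 0.50947612 -0.06657393  0.1369181 ] [-1.24375423 -5.57602375  4.18131732] 0.046017231581903045 11.991751044988632
[[0.5859 0.2196 0.098 ]
 [0.4774 0.2261 0.098 ]
 [0.4644 0.0771 0.098 ]
 [0.5785 0.075  0.098 ]]
[[0.5503 0.057  0.073 ]
 [0.4794 0.0583 0.073 ]]
```

```bash
python3 -c "
from bench import r
print(r.close_job())"
```

```text
the job is handed in; nothing more can be done
None
```

The job is handed in: the lid is fully shut, the box sits square against the end stop, and the grips are still squeezed at 12 N, with the pad an estimated 5–6 mm squashed; pressing the lid briefly reached 51 N at the fingertips, and no verdict came back.

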